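# Open the child-locked balm cupboard

### The job

The little teal cupboard's door hangs ajar on its child-safety catch: reach down through the gap behind the door, gently press the white sprung hook down until you feel it meet the bottom of the steel keeper's slot, and draw the door out past the keeper with the hook held down, neither leaning hard on the hook nor yanking the door. Then swing the door wide open, roughly square to the cupboard's front, and let go so that the hook springs back up. Leave the tubes, carton and jar standing where they are.

Things in the scene. Friction and masses are not known exactly. Their poses are not given: they have to be found in the camera images.
- cupboard: Teal wooden cupboard fixed to the table, 200 deep (its x), 260 wide (its y), 220 mm high; origin at the centre of its underside, z up. The door side looks along its -x; the front plane is its x = -100 mm. The top panel is set back 70 mm from there; a 12 mm rail, level with the top, closes the front plane from the hinge side up to the keeper.
- door (a joint): Door angle, rad: 0 shut, grows as it opens (clockwise seen from above), stop at 1.75. Panel 250 wide, 16 thick, 0.7 kg, top 220 mm above the table. Stays where left (friction 0.08 N m). Starts near 0.2, held by the hook; the gap from its inner face to the keeper is then 35 to 42 mm at the hook, narrower towards the hinge. No more than 25 N on the door.
- door_hinge (a point): Point on the upright hinge line, which lies in the door's inner face, at the height of the door's top edge (left end seen from the door's front). Axes turn with the door: x from the inner face into the cupboard, -y along the door to the free edge, z up.
- door_edge (a point): Top corner of the door's inner face at its free edge, 250 mm from the hinge. Axes as door_hinge.
- hook (a joint): How far the sprung hook, carried by the door, is pressed straight down, m: 0 free (up), 0.030 at most. Spring 3 N at 0, rising by 0.2 N per mm. Not to be pressed with more than 25 N.
- hook_top (a point): Centre of the hook's flat white pressing face (38 along the door, 36 mm deep from the inner face): 200 mm from the hinge, 18 mm behind the inner face, 24 mm below the door's top when free; moves with the hook. Axes as door_hinge. The 5 mm thick arm runs on, 24 wide, to 55 mm from the inner face, ending in an upright barb 22 high, 6 thick, that catches behind the keeper's upper bar.
- keeper_spot (a point): Cupboard's front plane, mid keeper, 220 mm up; axes as the cupboard. The keeper is a slotted steel plate, 64 wide, 6 thick; its height varies unmeasured by 8 mm either way. The barb clears its upper bar with the hook 4.5 to 20.5 mm down; 1.5 mm lower the arm meets the slot's rubber-lined lower edge and the force rises by 8 N per mm. Then draw the door about 25 mm at the hook, kept down, to free the barb.
- tube_a: Cream lip-balm tube without its cap, diameter 19, 68 mm high, standing; origin at the centre of its underside. To be left alone.
- tube_b: Cream lip-balm tube with its cap on, diameter 19, 68 mm high, standing; origin at the centre of its underside. To be left alone.
- carton: Pale blue open carton, 30 x 30 x 85 mm with a flap standing up to 113 mm; origin at the centre of its underside. To be left alone.
- jar: Glass jar with a metal lid, diameter 76, 99 mm high; origin at the centre of its underside. To be left alone.

How it is judged (in metres and radians):
On the way, in this order (a step that is already met when the one before it is completed fails the run):
1. the hook is pressed down at least 4 mm while the door still hangs on it (value of joint hook above 0.004 m and value of joint door below 0.25 rad), for 0.1 s.
2. the door is drawn out past the keeper (beyond 0.4 rad) (value of joint door above 0.4 rad), for 0.1 s.
At the end, for the whole second after the job is handed in: The door stands open by more than 1.1 rad (63 degrees), at rest, the hook sprung back up (pressed less than 2 mm) (value of joint door above 1.1 rad and value of joint hook below 0.002 m and velocity of joint door between -0.05 and 0.05 rad/s); the robot touches nothing.
It fails at once if the hook is pressed with more than 25 N (contact force between the fingers and hook above 25 N).
It fails at once if the door is yanked with more than 25 N (contact force between the fingers and door_c0 above 25 N).
It fails at once if a bystander is shifted by more than 20 mm or tipped (distance of any of tube_a, tube_b, carton, jar from where it was at the start of the episode above 0.02 m or angle between any of tube_a, tube_b, carton, jar's own z axis and vertical above 0.3 rad).
It also fails if it takes over 45 s, if anything falls off the work surface, if the arm or the gripper's body presses on something with over 40 N, if the wrist force passes 120 N, or if a joint passes its speed limit or range.

### The arm

A 6-joint arm with a two-finger parallel gripper is mounted at the origin on the work surface. World frame = base frame: x ahead of the robot, y to its left, z up, the work surface at z = 0. Lengths are in mm, angles in rad, forces in N, time in s.
With the tool pointing down it reaches from about 350 to 875 mm from the base axis. Payload 4.2 kg.
Tool frame: the origin (TCP) lies on the centre line of the jaws, within the pads' length; the fingertips stand 25 mm ahead of it and the grasp point (between the pads) lies 6 mm ahead of it; z points along the fingers, y is the direction in which the jaws open and shut (so a half turn about z gives the same grasp; the last joint's range is limited). The gripper opens to 85 mm and grips with 20 to 120 N. Pads are 22 mm wide; open, the fingers measure 114 mm over their backs; the gripper's body (76 mm by 85 mm) begins 54 mm behind the grasp point. The pads swing forward as they close: fully open they stand 13 mm farther back than shut.
Start: joints at [-0.925, 0.385, 0.008, 0, -1.194, -0.259], TCP at [235.78, -578.798, 218.612] pointing down, gripper open.
Joint ranges: [-3.14, 3.14], [-1.21, 2.06], [-1.07, 1.41], [-3.16, 2.05], [-2.99, -0.16], [-3.1, 3.1]. Speed limits (rad/s): [2.79, 2.79, 3.14, 3.14, 3.14, 3.14].

### API

Orientations are given as a unit quaternion [x, y, z, w].
In Python, from bench import arm gives the robot as it stands.
- The arm moves only by the tool drive_tool, never from a script. Its argument "plan" is a list of rows, each a list of 2 entries, a list of its own where there are three numbers: the shift along the tool's x, y, z in m, then the turn about the tool's z in degrees. A call has 1 to 12 rows; each row shifts and turns the commanded pose from where the row before left it, along the tool's axes as they then stand; what a row does not reach is not made up. A row lasts 1/8 s, in which the tool goes at most 62.5 mm and 10.7 degrees, less where a joint would pass 70% of its speed; a pose out of reach is approached as far as the arm can. A call with a gripper value outside its range is refused whole. "fingers" is the closure, from -1 (fully open) to 1 (shut), so that 0 is half open, set as the call begins (left out, the last holds). The fingers move at their own pace and stop on an object; the grip force is fixed at half the most. Time passes only in rows, so rows that do not move let the fingers close. It gives the time, the measured TCP pose, the force and the opening at its end, in the units of the state.
- arm.read_state(): the state, without advancing time (a new reading comes with each control period).
- arm.get_image(name): name is "side" or "top"; returns a dict with "image" (480x640x3 uint8, red, green, blue), "K" (3x3 intrinsics, pixels), "dist" ([k1, k2, p1, p2, k3] as OpenCV has them; the pictures are not rectified), "R" (3x3) and "t" (3): a world point X has camera coordinates R X + t. Camera axes: x right, y down, z forward; pixel columns grow to the right and rows downward; lengths in mm; the calibration is good to about 2 mm. A picture is of the moment at which its call begins. There is no depth.
- arm.job_done(): hands the job in, once; it reports no verdict.
The state is a dict: "clock": time; "joints": joint angles; "joint_vel": joint speeds; "joint_efforts": joint torques, N m; "position": TCP position; "ee_rot": TCP orientation; "contact_force": force on the tool from outside, world axes, zero at the start; "wrist_torque": the same for the moment, N m; "gripper_width": finger opening in mm.
Only numpy, scipy, OpenCV 4.12 (cv2) and the standard library are available. Lean on these libraries where they do the work, as an engineer would, in place of code of your own. Each camera call takes 0.05 s, during which the arm holds its last target.

## Working session

There is one attempt and no reset: what is moved stays moved. The work goes in short steps, Python scripts to look and compute and a tool call to move; the robot and the scene stay as the last step left them, time stands still between calls to the robot, and variables do not carry over. Pictures are saved under pics/ and viewed, and the job is handed in when it is done.

Besides the shell and the picture viewer there is one more tool, called after "Call:" as name([rows], argument=value, ...), one row to a line, values as JSON. drive_tool: Moves the arm, as the interface text tells. Its arguments: {"type":"object","properties":{"plan":{"type":"array"},"fingers":{"type":"number"}},"required":["plan"]}

```bash
ls; mkdir -p pics; python3 - <<'E'
from bench import arm
import cv2
s=arm.read_state()
for k,v in s.items(): print(k,v)
for n in("side","top"):
    d=arm.get_image(n); cv2.imwrite(f"pics/{n}0.png",d["image"][:,:,::-1])
    print(n,d["K"],d["dist"],d["R"],d["t"])
E
```

```text
pics
clock 0.0
joints [-9.25428054e-01  3.85550623e-01  6.63587046e-03 -4.97113180e-04
 -1.19397797e+00 -2.58621116e-01]
joint_vel [-1.62373677e-03 -2.47217174e-04 -7.77487251e-05 -9.02747345e-04
  9.96336646e-05 -1.03590008e-03]
joint_efforts [ 1.82711656e-04 -3.92281473e+01  1.88400525e+01  4.18600604e+00
 -4.58346345e-03  1.41324509e-06]
position [ 235.54001782 -578.26856781  217.52939124]
ee_rot [-1.92080578e-01  9.81378571e-01  1.04383759e-03 -2.49990022e-04]
contact_force [ 0.42133695 -0.52012241  0.31193742]
wrist_torque [ 0.03499971  0.03288726 -0.03155718]
gripper_width 85.619248292373
side [[474.21934762   0.         323.0944113 ]
 [  0.         474.21934762 243.38471809]
 [  0.           0.           1.        ]] [-0.03160474  0.          0.          0.          0.        ] [[-0.7843463   0.62030973  0.0040894 ]
 [ 0.37166045  0.47520117 -0.7975289 ]
 [-0.49665823 -0.62401897 -0.60326688]] [ 524.28556966  -57.22438769 1306.37412921]
top [[566.19080094   0.         324.51938606]
 [  0.         566.19080094 237.6606613 ]
 [  0.           0.           1.        ]] [-0.10537161  0.          0.          0.          0.        ] [[ 0.01031275 -0.99994168 -0.00320766]
 [-0.9985816  -0.01013105 -0.05227004]
 [ 0.05223449  0.00374216 -0.99862784]] [ -92.89240291  608.43156301 1147.83966519]
```

View pics/side0.png

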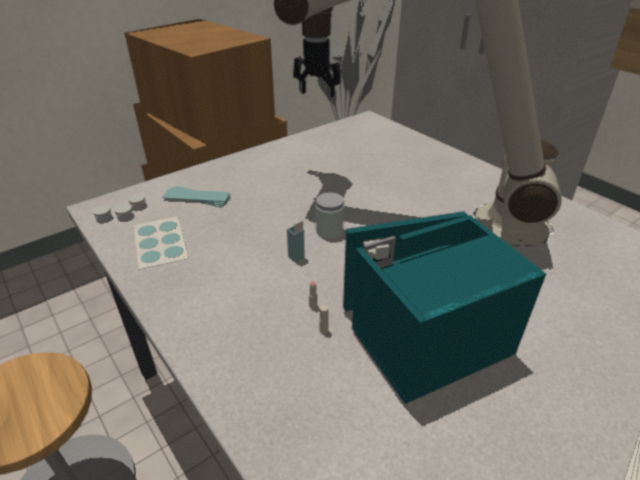

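View pics/top0.png

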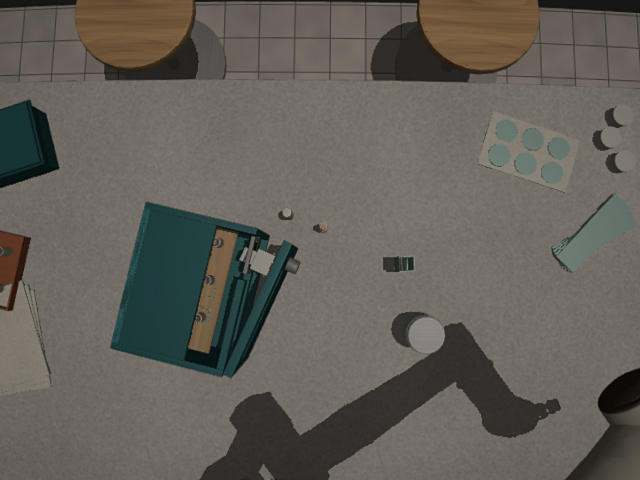

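The top view shows the cupboard front facing right (-y). The hinge is near (233,375), the free edge near (292,243) and the white hook near (263,261). The tubes are at (287,213) and (322,227), the carton at (400,264) and the jar at (426,334). I'll zoom in next.

```bash
python3 - <<'E'
import cv2
a=cv2.imread("pics/top0.png")[190:390,180:380]; cv2.imwrite("pics/topz.png",cv2.convertScaleAbs(cv2.resize(a,(600,600),interpolation=cv2.INTER_CUBIC),alpha=1.6))
a=cv2.imread("pics/side0.png")[200:350,330:530]; cv2.imwrite("pics/sidez.png",cv2.convertScaleAbs(cv2.resize(a,(800,600),interpolation=cv2.INTER_CUBIC),alpha=1.8))
E
```

```text
(no output)
```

View pics/topz.png

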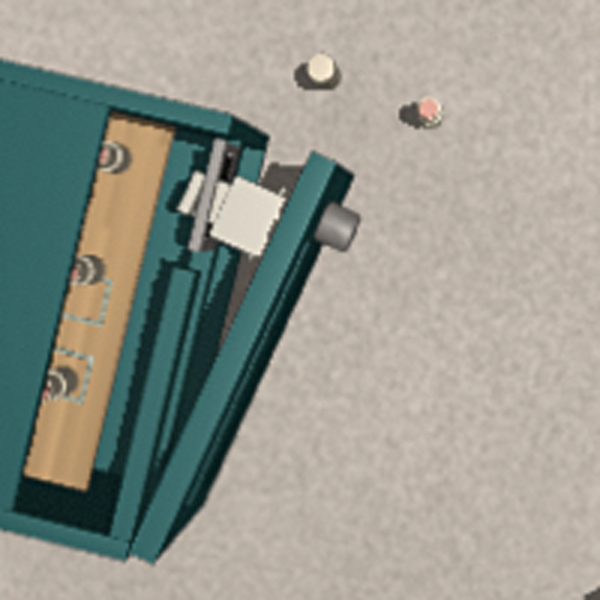

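View pics/sidez.png

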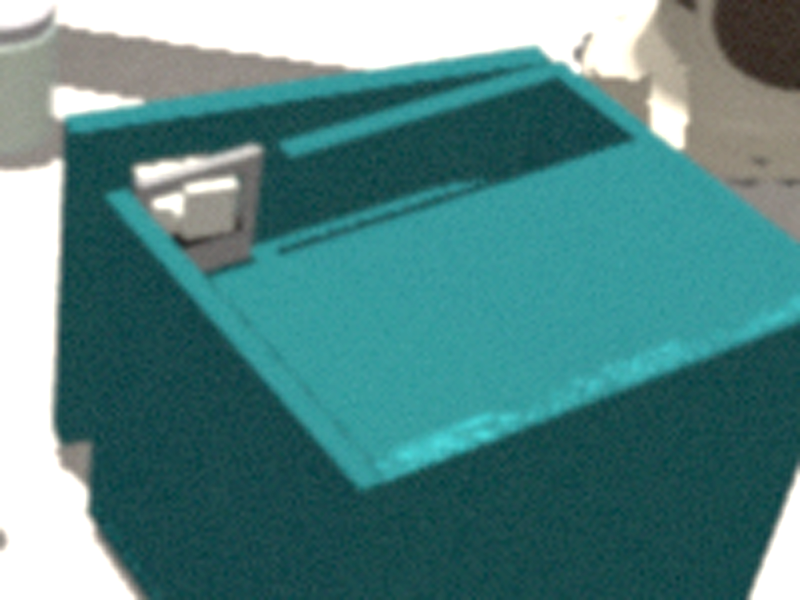

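```bash
cat > h.py <<'E'
import numpy as np, cv2
from bench import arm
from scipy.spatial.transform import Rotation as Ro
def ray(d,p):
    u=cv2.undistortPoints(np.array([[p]],float),np.array(d["K"]),np.array(d["dist"]))[0,0]
    R=np.array(d["R"]);t=np.array(d["t"])
    return -R.T@t, R.T@np.array([u[0],u[1],1.])
def onz(d,p,z):
    c,v=ray(d,p); return c+v*(z-c[2])/v[2]
def tri(ds,ps):
    A=np.zeros((3,3));b=np.zeros(3);L=[]
    for d,p in zip(ds,ps):
        c,v=ray(d,p);v/=np.linalg.norm(v);P=np.eye(3)-np.outer(v,v);A+=P;b+=P@c;L.append((c,P))
    X=np.linalg.solve(A,b); return X,[np.linalg.norm(P@(X-c)) for c,P in L]
E
python3 - <<'E'
from h import *
np.set_printoptions(precision=1,suppress=True)
T=arm.get_image("top");S=arm.get_image("side")
z=lambda p:(p[0]/3+180-1/3,p[1]/3+190-1/3)
zs=lambda p:(p[0]/4+330-.4,p[1]/4+200-.4)
I=onz(T,z((133,556)),220);E=onz(T,z((313,152)),220);O1=onz(T,z((153,562)),220);O2=onz(T,z((353,175)),220)
print("hinge",I,"edge",E,np.linalg.norm(E-I),"outer",O1,O2,np.linalg.norm(O1-I))
for n,p in dict(c1=(270,137),c2=(128,556),railend=(172,262)).items(): print(n,onz(T,z(p),220))
hk=[(240,178),(288,188),(262,256),(213,240)]
print("hook196",[onz(T,z(p),196) for p in hk])
print("door edge tri",tri([T,S],[z((313,152)),zs((66,130))]))
print("keeper top end tri: near", tri([T,S],[z((217,140)),zs((262,150))]), tri([T,S],[z((197,250)),zs((135,188))]))
for n,p,h in [("tubeb",(286.5,213),68),("tubea",(322,227),68),("jar",(426,335),99),("carton",(391,264),85),("cartonR",(407,264),85)]: 
    q=onz(T,p,h); print(n,q,"r from hinge",np.linalg.norm((q-I)[:2]))
R=Ro.from_quat(arm.read_state()["ee_rot"]).as_matrix();print(R)
E
```

```text
hinge [364.6  80.  220. ] edge [593.4 -18.8 220. ] 249.30566759539374 outer [361.4  68.7 220. ] [580.7 -41.6 220. ] 11.804187074223442
c1 [601.7   5.7 220. ]
c2 [364.5  82.9 220. ]
railend [530.4  60.1 220. ]
hook196 [array([579. ,  25.1, 196. ]), array([573.6,  -2.8, 196. ]), array([534.1,  11.7, 196. ]), array([543. ,  40.3, 196. ])]
door edge tri (array([595.3, -20.4, 220. ]), [np.float64(2.422708531260699), np.float64(2.4227085312606955)])
keeper top end tri: near (array([580.9,  51.3, 244.8]), [np.float64(25.633869911308185), np.float64(25.633869911308253)]) (array([559.4,  29.6, 201.1]), [np.float64(29.187972759080466), np.float64(29.18797275908057)])
tubeb [654.5 -11.5  68. ] r from hinge 304.0270776001278
tubea [627.5 -81.7  68. ] r from hinge 308.7305049817671
jar [ 421.5 -281.9   99. ] r from hinge 366.4072596532789
carton [ 556.1 -215.8   85. ] r from hinge 352.41955265529475
cartonR [ 556.4 -246.8   85. ] r from hinge 378.9549432083461
[[-0.9 -0.4 -0. ]
 [-0.4  0.9  0. ]
 [ 0.   0.  -1. ]]
```

```bash
python3 - <<'E'
from h import *
np.set_printoptions(precision=1,suppress=True)
T=arm.get_image("top");S=arm.get_image("side")
z=lambda p:(p[0]/3+180-1/3,p[1]/3+190-1/3)
zs=lambda p:(p[0]/4+330-.4,p[1]/4+200-.4)
a=tri([T,S],[z((218,140)),zs((135,180))]);b=tri([T,S],[z((196,250)),zs((262,148))]);print(a,b,np.linalg.norm(a[0]-b[0]))
I=np.array([364.6,80,220])
print("c1",onz(T,z((230,118)),220),onz(T,z((236,118)),220))
u=np.array([228.8,-98.8]);u/=np.linalg.norm(u);n=np.array([-u[1],u[0]]) # n into cupboard
print("u,n",u,n,"pred hook",I[:2]+200*u+18*n)
hk=[(240,178),(288,188),(262,256),(213,240)]
for h in (190,196,200):
  print([((lambda q:(q@u,q@n))((onz(T,z(p),h)-I)[:2])) for p in hk])
for p in [a[0],b[0]]: 
  q=(p-I)[:2];print("keeper in door axes",q@u,q@n)
E
```

```text
(array([600.9,  33. , 225.2]), [np.float64(2.0719910552753134), np.float64(2.0719910552754293)]) (array([537.1,  46.6, 222. ]), [np.float64(0.3919481979136646), np.float64(0.3919481979136846)]) 65.29747634776493
c1 [612.2  28.5 220. ] [612.3  25.1 220. ]
u,n [ 0.9 -0.4] [0.4 0.9] pred hook [555.3  17.2]
[(np.float64(218.5138362572045), np.float64(35.380475020138185)), (np.float64(224.58634620372882), np.float64(7.379249228350147)), (np.float64(182.3489750492659), np.float64(5.035699408701383)), (np.float64(179.18225850754067), np.float64(34.96723810421527))]
[(np.float64(218.62426484024178), np.float64(34.65487805859724)), (np.float64(224.6598885872136), np.float64(6.823739893073693)), (np.float64(182.6790795651634), np.float64(4.4944254797181955)), (np.float64(179.5315985848968), np.float64(34.24415126443245))]
[(np.float64(218.69788389559992), np.float64(34.17114675090328)), (np.float64(224.7089168428701), np.float64(6.453400336222742)), (np.float64(182.8991492424285), np.float64(4.133576193729432)), (np.float64(179.7644919698009), np.float64(33.762093371243935))]
keeper in door axes 235.57423628921023 50.578303615133436
keeper in door axes 171.63353333255012 37.72307265276473
```

Call:
drive_tool([
  [[0,0,-0.022],-8.9],
  [[0,0,-0.022],-8.9],
  [[0,0,-0.022],-8.9],
  [[0,0,-0.022],-8.9],
  [[0,0,-0.022],-8.9],
  [[0,0,0],0],
], fingers=1)

```text
clock: 1.05
position: [236.1, -579.4, 330.5]
ee_rot: [-0.549, 0.836, -0.002, -0.0]
contact_force: [-0.2, 0.5, -0.3]
gripper_width: -0.0
```

```bash
cat >> h.py <<'E'
HI=np.array([364.6,80.,220.]);U=np.array([228.8,-98.8]);U/=np.linalg.norm(U);N=np.array([-U[1],U[0]])
def st(tgt=None):
    s=arm.read_state();R=Ro.from_quat(s["ee_rot"]).as_matrix();p=np.array(s["position"])
    print("t",s["clock"],"pos",p,"yaw(y axis)",np.degrees(np.arctan2(R[1,1],R[0,1])),"z",R[:,2],"F",np.array(s["contact_force"]),"j",np.array(s["joints"]),"w",s["gripper_width"])
    q=(p-HI)[:2]; print("door axes u,n:",q@U,q@N,"tool-frame F",R.T@np.array(s["contact_force"]))
    if tgt is not None: print("shift tool",R.T@(np.array(tgt)-p))
np.set_printoptions(precision=2,suppress=True)
E
python3 -c "
from h import *
st([555.3,17.2,300])"
```

```text
t 1.05 pos [ 236.1  -579.42  330.47] yaw(y axis) 156.56199264922526 z [ 0. -0. -1.] F [-0.16  0.51 -0.26] j [-0.93  0.33  0.21  0.   -1.44  0.52] w -0.012330788104608208
door axes u,n: 143.45088888280782 -656.3321662205558 tool-frame F [-0.41  0.36  0.26]
shift tool [-674.43  -55.45   29.08]
```

Call:
drive_tool([
  [[-0.05,-0.004,0],0],
  [[-0.05,-0.004,0],0],
  [[-0.05,-0.004,0],0],
  [[-0.05,-0.004,0],0],
  [[-0.05,-0.004,0],0],
  [[-0.05,-0.004,0],0],
  [[-0.05,-0.004,0],0],
  [[-0.05,-0.004,0],0],
  [[-0.05,-0.004,0],0],
  [[-0.05,-0.004,0],0],
  [[-0.05,-0.004,0],0],
  [[-0.05,-0.004,0],0],
])

```text
clock: 2.55
position: [517.5, -45.2, 327.3]
ee_rot: [-0.548, 0.836, 0.001, -0.001]
contact_force: [0.5, -0.4, -0.1]
gripper_width: 0.1
```

```bash
python3 -c "
from h import *
st([555.3,17.2,275])"
```

```text
t 2.55 pos [517.5  -45.24 327.33] yaw(y axis) 156.49800254013059 z [-0.  0. -1.] F [ 0.46 -0.42 -0.09] j [ 0.23  0.14 -0.05 -0.   -1.38 -0.64] w 0.13719907676388188
door axes u,n: 190.01667936024253 -54.36459720910903 tool-frame F [ 0.2  -0.59  0.09]
shift tool [-72.37  -9.86  52.27]
```

Call:
drive_tool([
  [[-0.035,-0.005,0],0],
  [[-0.036,-0.005,0.01],0],
  [[0,0,0.02],0],
  [[0,0,0.02],0],
  [[0,0,0],0],
  [[0,0,0],0],
])

```text
clock: 3.3
position: [555.0, 14.2, 278.9]
ee_rot: [-0.549, 0.836, -0.0, 0.0]
contact_force: [-0.3, -0.4, -0.1]
gripper_width: 0.0
```

```bash
python3 -c "
from h import *
st([555.3,17.2,275])
for n in('top','side'):
    d=arm.get_image(n); a=d['image'][:,:,::-1]
    a=a[190:390,180:380] if n=='top' else a[150:350,330:530]
    cv2.imwrite(f'pics/{n}1.png',cv2.convertScaleAbs(cv2.resize(a,(600,600),interpolation=cv2.INTER_CUBIC),alpha=1.6))
"
```

```text
t 3.3 pos [555.02  14.19 278.9 ] yaw(y axis) 156.59598658446714 z [ 0. -0. -1.] F [-0.27 -0.4  -0.15] j [ 0.32  0.23 -0.06  0.   -1.28 -0.73] w 0.020914273443560324
door axes u,n: 200.9052183462373 15.075404114146302 tool-frame F [0.48 0.09 0.15]
shift tool [-2.87  0.94  3.9 ]
```

View pics/top1.png

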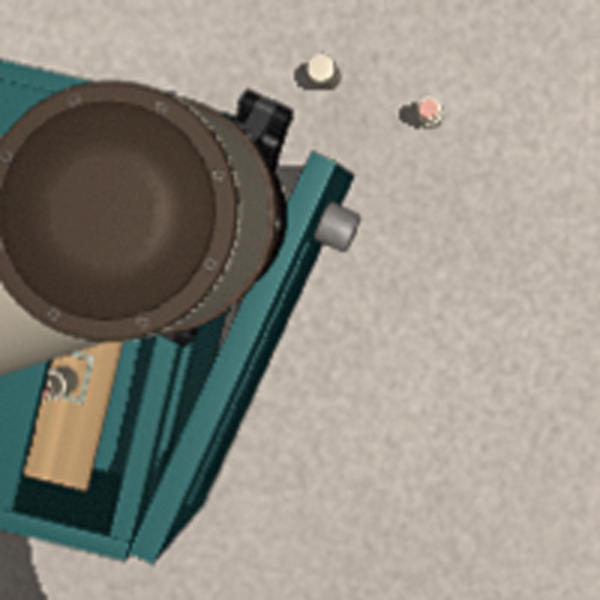

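View pics/side1.png

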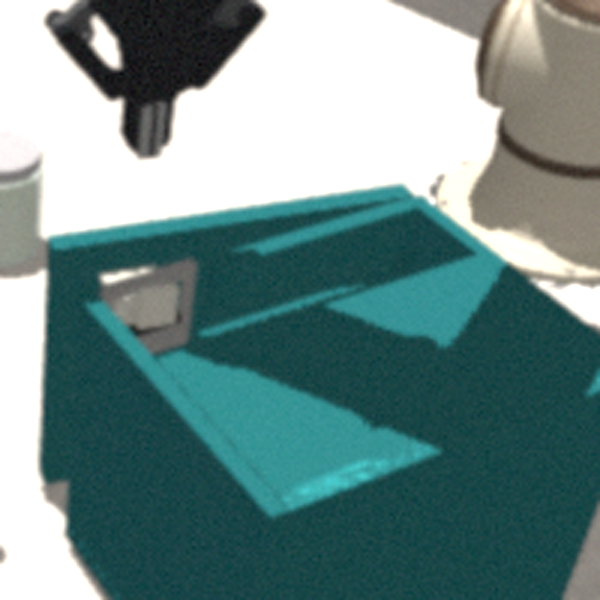

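```bash
python3 -c "
from h import *
st()
p=arm.read_state()['position']
d=arm.get_image('side')
for dz in (0,25):
  q=np.array(p)-[0,0,dz]
  P=cv2.projectPoints(q[None],cv2.Rodrigues(np.array(d['R']))[0],np.array(d['t']),np.array(d['K']),np.array(d['dist']))[0][0,0]
  print(P,(P-[330,150])*3)
"
```

```text
t 3.4 pos [555.24  14.27 279.52] yaw(y axis) 156.61599646372414 z [ 0.  0. -1.] F [0.05 0.22 0.41] j [ 0.32  0.23 -0.06  0.   -1.28 -0.73] w -0.021988928923036912
door axes u,n: 201.0802631284312 15.232656849761462 tool-frame F [-0.22  0.04 -0.41]
[377.97 206.16] [143.91 168.48]
[376.97 217.69] [140.9  203.06]
```

```bash
python3 -c "
from h import *
d=arm.get_image('side')
cv2.imwrite('pics/side2.png',cv2.resize(d['image'][100:260,300:500,::-1],(800,640)[:2],interpolation=cv2.INTER_CUBIC)[:600])
R=np.array([[-.926,-.377,0],[-.377,.926,0],[0,0,-1]])
def pr(q):return cv2.projectPoints(np.array(q,float)[None],cv2.Rodrigues(np.array(d['R']))[0],np.array(d['t']),np.array(d['K']),np.array(d['dist']))[0][0,0]
p=np.array([235.5,-578.3,217.5])
for y in(-43,43): print(pr(p+R@[0,y,12]))
t=arm.get_image('top');print(arm.read_state()['position'])
"
```

```text
[304.83 105.32]
[329.51 110.65]
[555.07  14.27 279.33]
```

View pics/side2.png

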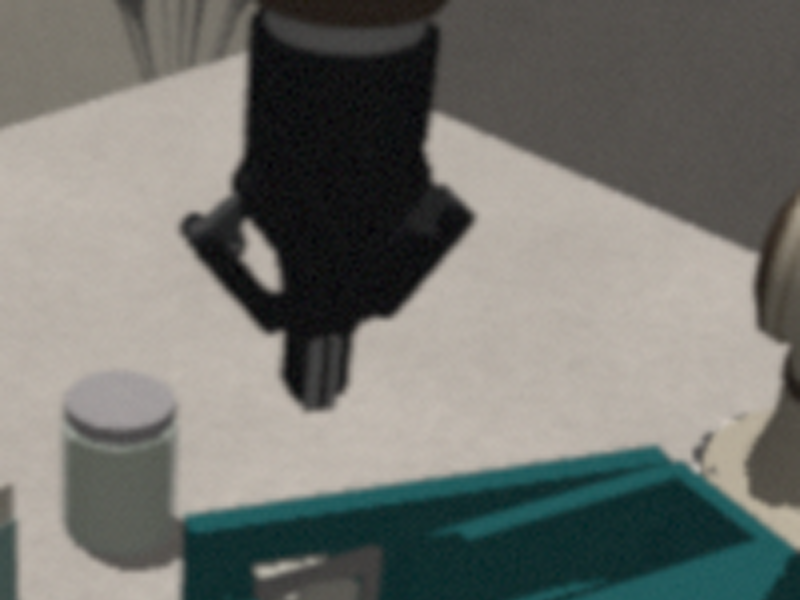

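```bash
python3 -c "
from h import *
S=arm.get_image('side');T=arm.get_image('top')
print('jar',tri([T,S],[(426,334),(329.3,200)]))
print('knuckle',tri([T,S],[(269,225),(348.5,155)]))
print('tubeb',tri([T,S],[(286.5,213),(324,308)]))
c,v=ray(S,(379.3,201)); 
for y in (14,16,18): print(c+v*(y-c[1])/v[1])
for x in (555,): print(c+v*(x-c[0])/v[0])
cv2.imwrite('pics/top2.png',cv2.convertScaleAbs(T['image'][180:330,150:350,::-1],alpha=2.5).repeat(4,0).repeat(4,1))
"
```

```text
jar (array([ 423.81, -282.92,   96.45]), [np.float64(0.8706035606152731), np.float64(0.8706035606153429)])
knuckle (array([607.63, -10.66, 387.02]), [np.float64(0.9481820997494145), np.float64(0.9481820997494748)])
tubeb (array([655.65, -11.93,  64.33]), [np.float64(1.0757508437982142), np.float64(1.075750843798182)])
[552.7   14.   289.32]
[554.8   16.   291.11]
[556.9   18.   292.91]
[555.    16.19 291.29]
```

View pics/top2.png

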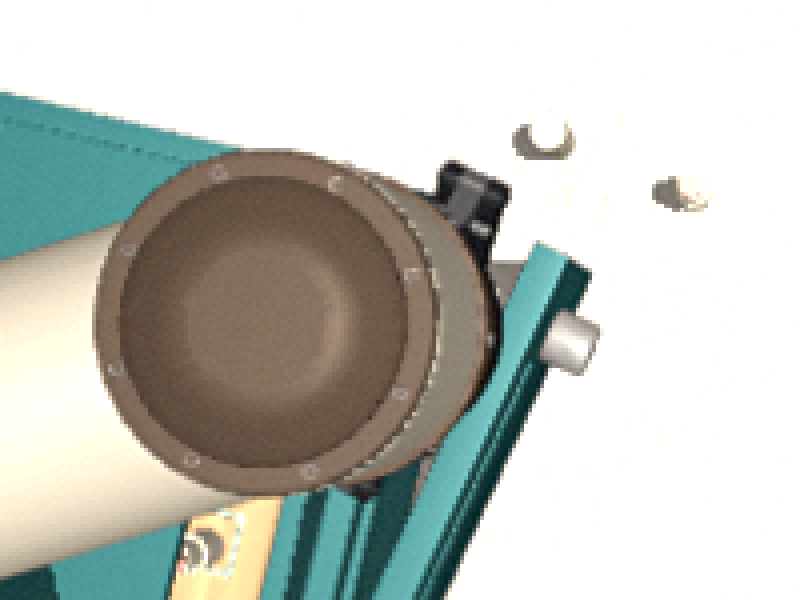

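Call:
drive_tool([
  [[-0.002,0,0.01],0],
  [[0,0,0.01],0],
  [[0,0,0.01],0],
  [[0,0,0],0],
])

```text
clock: 4.15
position: [555.0, 16.0, 247.2]
ee_rot: [-0.549, 0.836, 0.0, -0.001]
contact_force: [0.1, -0.7, -0.7]
gripper_width: 0.2
```

```bash
cat > look.py <<'E'
from h import *
import sys
st()
k=sys.argv[1]
d=arm.get_image('side')
cv2.imwrite(f'pics/side_{k}.png',cv2.resize(cv2.convertScaleAbs(d['image'][150:300,330:530,::-1],alpha=1.5),(800,600),interpolation=cv2.INTER_CUBIC))
E
python3 look.py a
```

```text
t 4.15 pos [554.99  16.03 247.19] yaw(y axis) 156.6542793376373 z [-0. -0. -1.] F [ 0.13 -0.68 -0.67] j [ 0.32  0.25 -0.12 -0.   -1.21 -0.73] w 0.1835015577665185
door axes u,n: 200.1473705475535 16.747479956052175 tool-frame F [ 0.57 -0.39  0.67]
```

View pics/side_a.png

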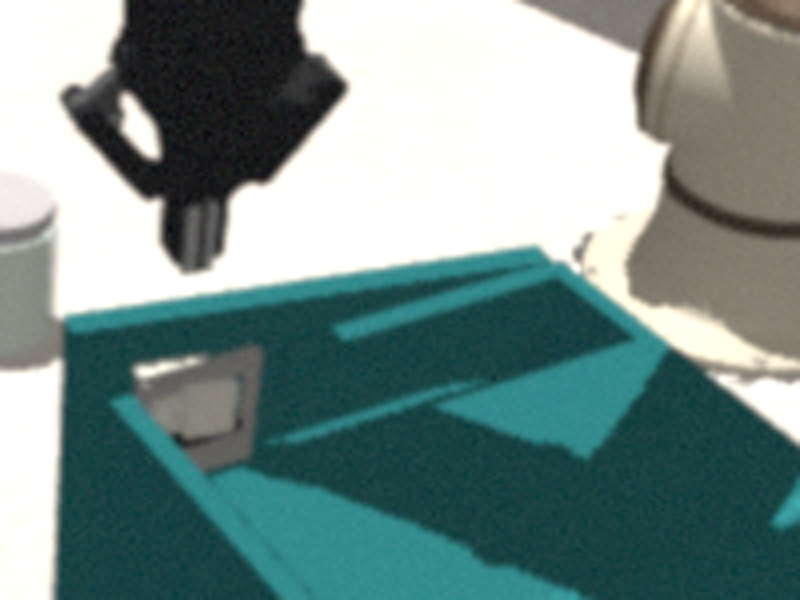

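Call:
drive_tool([
  [[0,0,0.004],0],
  [[0,0,0.004],0],
  [[0,0,0.004],0],
  [[0,0,0.004],0],
  [[0,0,0.004],0],
  [[0,0,0],0],
])

```text
clock: 4.95
position: [555.4, 16.1, 228.2]
ee_rot: [-0.549, 0.836, 0.0, -0.0]
contact_force: [-0.5, 0.3, -0.2]
gripper_width: -0.0
```

Call:
drive_tool([
  [[0,0,0.002],0],
  [[0,0,0.002],0],
  [[0,0,0],0],
])

```text
clock: 5.32
position: [555.6, 16.1, 224.4]
ee_rot: [-0.549, 0.836, 0.0, -0.0]
contact_force: [0.7, -0.3, 0.1]
gripper_width: -0.4
```

Call:
drive_tool([
  [[0,0,0.001],0],
  [[0,0,0.001],0],
  [[0,0,0],0],
])

```text
clock: 5.7
position: [555.6, 16.2, 222.5]
ee_rot: [-0.549, 0.836, 0.0, -0.0]
contact_force: [0.8, 0.2, -0.5]
gripper_width: 0.1
```

```bash
python3 look.py b
```

```text
t 5.7 pos [555.59  16.16 222.53] yaw(y axis) 156.6629023396093 z [-0. -0. -1.] F [ 0.81  0.16 -0.53] j [ 0.32  0.26 -0.16 -0.   -1.15 -0.73] w 0.06128577412047229
door axes u,n: 200.646534696757 17.10920372554009 tool-frame F [-0.47 -0.68  0.53]
```

View pics/side_b.png

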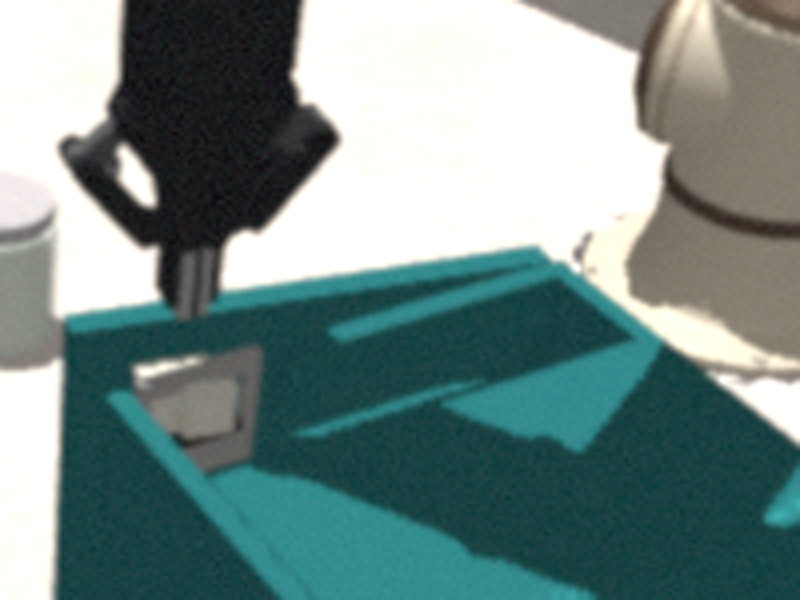

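The fingertip shows at (190,318) in the zoom, still at about the door's top edge. It therefore sits some 35 mm higher than the text's 25 mm tip offset says. I'll carry on down in small steps and watch the force.

Call:
drive_tool([
  [[0,0,0.002],0],
  [[0,0,0.002],0],
  [[0,0,0],0],
])

```text
clock: 6.12
position: [555.5, 16.1, 218.3]
ee_rot: [-0.549, 0.836, 0.0, -0.0]
contact_force: [0.4, 0.1, -0.1]
gripper_width: -0.0
```

Call:
drive_tool([
  [[0,0,0.002],0],
  [[0,0,0.002],0],
  [[0,0,0],0],
])

```text
clock: 6.5
position: [555.5, 16.2, 214.3]
ee_rot: [-0.549, 0.835, 0.0, -0.0]
contact_force: [0.1, 0.2, 0.7]
gripper_width: -0.2
```

Call:
drive_tool([
  [[0,0,0.002],0],
  [[0,0,0.002],0],
  [[0,0,0],0],
])

```text
clock: 6.88
position: [555.5, 16.1, 210.4]
ee_rot: [-0.549, 0.836, 0.0, -0.0]
contact_force: [0.4, -1.0, -0.5]
gripper_width: -0.2
```

Call:
drive_tool([
  [[0,0,0.002],0],
  [[0,0,0.002],0],
  [[0,0,0],0],
])

```text
clock: 7.25
position: [555.5, 16.1, 206.4]
ee_rot: [-0.549, 0.836, 0.0, -0.0]
contact_force: [0.4, -0.1, 1.1]
gripper_width: -0.3
```

```bash
python3 look.py c
```

```text
t 7.25 pos [555.5   16.11 206.36] yaw(y axis) 156.65934678209013 z [-0. -0. -1.] F [ 0.38 -0.05  1.11] j [ 0.32  0.28 -0.18 -0.   -1.11 -0.73] w -0.31372911834866657
door axes u,n: 200.59061311698568 17.02299131590562 tool-frame F [-0.11 -0.37 -1.11]
```

View pics/side_c.png

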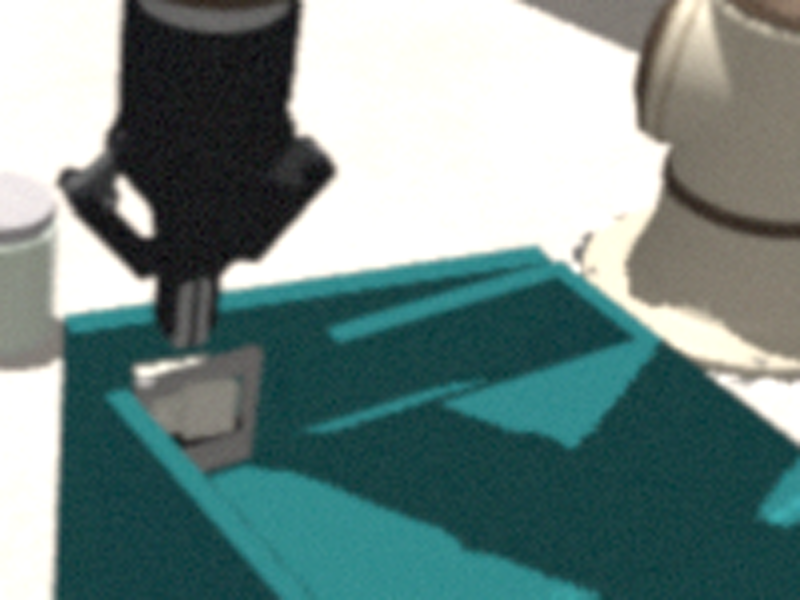

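Call:
drive_tool([
  [[0,0,0.002],0],
  [[0,0,0.002],0],
  [[0,0,0],0],
])

```text
clock: 7.68
position: [555.5, 16.1, 202.4]
ee_rot: [-0.549, 0.836, 0.0, -0.0]
contact_force: [0.5, 0.7, -0.7]
gripper_width: 0.1
```

Call:
drive_tool([
  [[0,0,0.002],0],
  [[0,0,0.002],0],
  [[0,0,0],0],
])

```text
clock: 8.05
position: [555.5, 16.1, 198.4]
ee_rot: [-0.549, 0.836, 0.0, -0.0]
contact_force: [0.4, -0.6, -0.4]
gripper_width: -0.0
```

Call:
drive_tool([
  [[0,0,0.002],0],
  [[0,0,0.002],0],
  [[0,0,0],0],
])

```text
clock: 8.43
position: [555.5, 16.1, 194.4]
ee_rot: [-0.549, 0.836, 0.0, -0.0]
contact_force: [0.4, 0.0, -0.3]
gripper_width: 0.0
```

Call:
drive_tool([
  [[0,0,0.002],0],
  [[0,0,0],0],
  [[0,0,0],0],
])

```text
clock: 8.8
position: [555.7, 16.2, 192.6]
ee_rot: [-0.549, 0.836, -0.0, 0.0]
contact_force: [0.2, 0.5, 1.1]
gripper_width: 0.4
```

```bash
python3 look.py d
```

```text
t 8.8 pos [555.67  16.17 192.64] yaw(y axis) 156.66109767993134 z [ 0.  0. -1.] F [0.22 0.46 1.12] j [ 0.32  0.29 -0.2   0.   -1.08 -0.73] w 0.38500623133929796
door axes u,n: 200.72155689022253 17.14477055446787 tool-frame F [-0.51 -0.02 -1.12]
```

View pics/side_d.png

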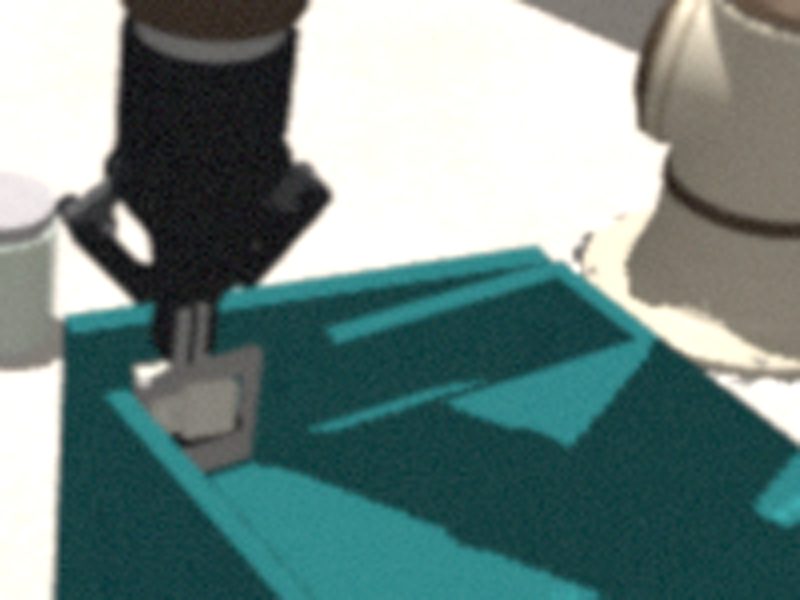

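The finger has dropped behind the keeper at (190,345), inside the gap, with no contact force yet.

Call:
drive_tool([
  [[0,0,0.001],0],
  [[0,0,0.001],0],
  [[0,0,0],0],
])

```text
clock: 9.22
position: [555.6, 16.1, 190.4]
ee_rot: [-0.549, 0.836, 0.0, -0.0]
contact_force: [-0.2, -0.1, 0.1]
gripper_width: -0.1
```

Call:
drive_tool([
  [[0,0,0.001],0],
  [[0,0,0.001],0],
  [[0,0,0],0],
])

```text
clock: 9.6
position: [555.6, 16.2, 188.5]
ee_rot: [-0.549, 0.836, 0.0, -0.0]
contact_force: [0.1, -0.1, 0.5]
gripper_width: 0.2
```

Call:
drive_tool([
  [[0,0,0.001],0],
  [[0,0,0.001],0],
  [[0,0,0],0],
])

```text
clock: 9.98
position: [555.6, 16.1, 186.5]
ee_rot: [-0.549, 0.836, 0.0, -0.0]
contact_force: [0.4, -0.3, -0.6]
gripper_width: -0.1
```

Call:
drive_tool([
  [[0,0,0.001],0],
  [[0,0,0.001],0],
  [[0,0,0],0],
])

```text
clock: 10.35
position: [555.6, 16.1, 184.5]
ee_rot: [-0.549, 0.836, 0.0, -0.0]
contact_force: [-0.2, 0.0, -0.0]
gripper_width: 0.0
```

Call:
drive_tool([
  [[0,0,0.001],0],
  [[0,0,0.001],0],
  [[0,0,0],0],
])

```text
clock: 10.72
position: [555.7, 16.2, 183.0]
ee_rot: [-0.55, 0.835, -0.0, 0.0]
contact_force: [-0.9, 0.6, 3.4]
gripper_width: -0.2
```

Call:
drive_tool([
  [[0,0,0.001],0],
  [[0,0,0.001],0],
  [[0,0,0],0],
])

```text
clock: 11.1
position: [555.7, 16.2, 180.7]
ee_rot: [-0.55, 0.835, -0.0, 0.0]
contact_force: [-0.3, -1.1, 2.9]
gripper_width: -0.0
```

```bash
python3 look.py e
```

```text
t 11.1 pos [555.74  16.17 180.69] yaw(y axis) 156.66628607781814 z [ 0. -0. -1.] F [-0.34 -1.08  2.87] j [ 0.32  0.3  -0.22  0.   -1.05 -0.73] w -0.047405063148082245
door axes u,n: 200.77964535077194 17.17352253728282 tool-frame F [ 1.13 -0.12 -2.87]
```

View pics/side_e.png

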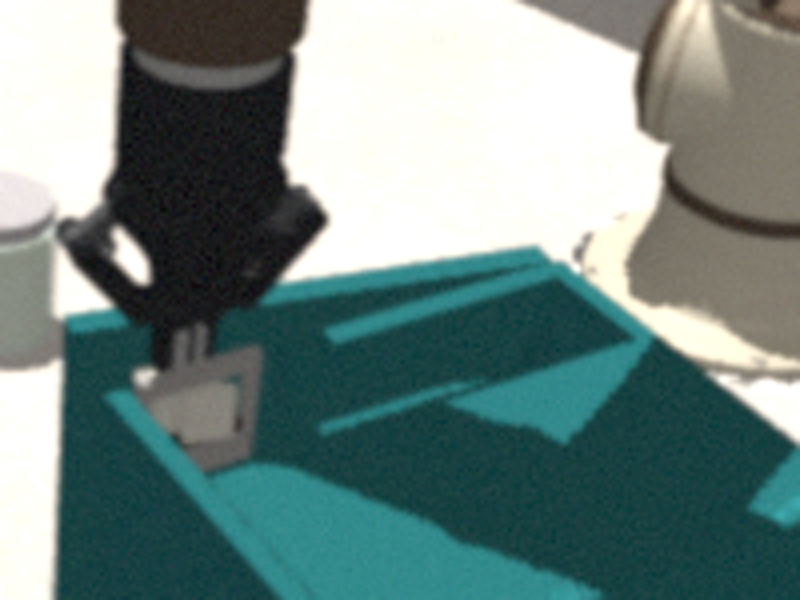

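Contact came at TCP z of about 183.5, with roughly 3 N. I'll press on in small steps.

Call:
drive_tool([
  [[0,0,0.001],0],
  [[0,0,0.001],0],
  [[0,0,0],0],
])

```text
clock: 11.52
position: [555.8, 16.2, 178.6]
ee_rot: [-0.55, 0.835, -0.0, 0.0]
contact_force: [-0.3, 1.0, 2.3]
gripper_width: -0.0
```

Call:
drive_tool([
  [[0,0,0.001],0],
  [[0,0,0],0],
  [[0,0,0],0],
])

```text
clock: 11.9
position: [555.7, 16.2, 177.7]
ee_rot: [-0.549, 0.835, -0.0, 0.0]
contact_force: [-0.2, 0.2, 3.3]
gripper_width: 0.4
```

Call:
drive_tool([
  [[0,0,0.001],0],
  [[0,0,0],0],
  [[0,0,0],0],
])

```text
clock: 12.28
position: [555.7, 16.2, 176.9]
ee_rot: [-0.55, 0.835, -0.0, 0.0]
contact_force: [-0.2, -0.0, 6.1]
gripper_width: -0.4
```

Call:
drive_tool([
  [[0,0,0.001],0],
  [[0,0,0],0],
  [[0,0,0],0],
])

```text
clock: 12.65
position: [555.8, 16.2, 176.5]
ee_rot: [-0.55, 0.835, -0.0, 0.0]
contact_force: [-1.6, 0.4, 7.0]
gripper_width: 0.1
```

Call:
drive_tool([
  [[0,0,0.001],0],
  [[0,0,0],0],
  [[0,0,0],0],
])

```text
clock: 13.02
position: [555.8, 16.1, 176.1]
ee_rot: [-0.55, 0.835, -0.0, 0.0]
contact_force: [-4.7, 0.8, 9.5]
gripper_width: 0.1
```

```bash
python3 look.py f; python3 -c "
from h import *
st();s=arm.read_state();print(s['wrist_torque'])"
```

```text
t 13.025 pos [555.82  16.15 176.13] yaw(y axis) 156.69120183045442 z [ 0. -0. -1.] F [-4.7   0.77  9.5 ] j [ 0.32  0.3  -0.23  0.   -1.04 -0.73] w 0.1153780911202651
door axes u,n: 200.86459224212595 17.18818576588975 tool-frame F [ 1.15  4.61 -9.51]
t 13.075 pos [555.84  16.14 176.15] yaw(y axis) 156.69241477041737 z [ 0. -0. -1.] F [-3.19  1.02 10.27] j [ 0.32  0.3  -0.23  0.   -1.04 -0.73] w 0.020865177797441695
door axes u,n: 200.88959677539765 17.183303268588872 tool-frame F [  0.33   3.32 -10.27]
[ 0.24  0.96 -0.05]
```

View pics/side_f.png

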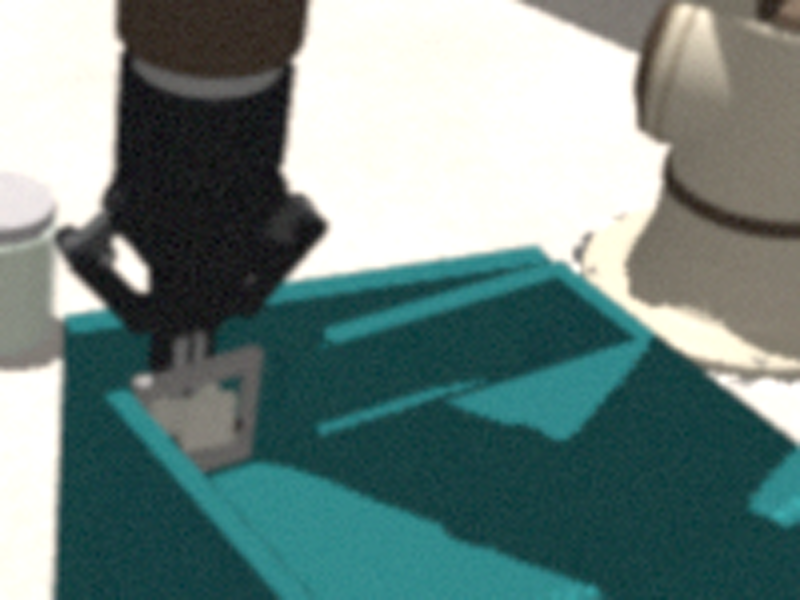

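The barb at (205,410) is now down inside the slot, below the upper bar. The force climbs steeply, which means the hook has reached the slot's bottom. I'll ease off slightly and slide the finger to the door.

Call:
drive_tool([
  [[0,0,-0.0005],0],
  [[0.001,0,0],0],
  [[0.001,0,0],0],
  [[0.001,0,0],0],
  [[0,0,0],0],
])

```text
clock: 13.7
position: [555.3, 14.4, 176.4]
ee_rot: [-0.55, 0.835, -0.0, 0.002]
contact_force: [-2.6, 4.1, 8.6]
gripper_width: -0.4
```

```bash
python3 -c "
from h import *
st()"
```

```text
t 13.7 pos [555.3   14.42 176.4 ] yaw(y axis) 156.68811527335808 z [ 0.  0. -1.] F [-2.57  4.13  8.58] j [ 0.32  0.3  -0.23 -0.   -1.04 -0.72] w -0.39739835494903214
door axes u,n: 201.06966721854485 15.392345392711931 tool-frame F [-2.8   3.98 -8.58]
```

Call:
drive_tool([
  [[0.001,0,0],0],
  [[0.001,0,0],0],
  [[0.001,0,0],0],
  [[0,0,0],0],
])

```text
clock: 14.2
position: [554.3, 11.6, 176.4]
ee_rot: [-0.55, 0.835, -0.0, 0.002]
contact_force: [-0.5, 3.3, 7.7]
gripper_width: 0.0
```

Call:
drive_tool([
  [[0.001,0,0],0],
  [[0.001,0,0],0],
  [[0.001,0,0],0],
  [[0,0,0],0],
])

```text
clock: 14.7
position: [553.3, 8.8, 176.4]
ee_rot: [-0.55, 0.835, -0.0, 0.002]
contact_force: [-0.8, 3.1, 8.6]
gripper_width: 0.1
```

```bash
python3 look.py g; python3 -c "
from h import *
d=arm.get_image('top')
cv2.imwrite('pics/top_g.png',cv2.convertScaleAbs(d['image'][190:390,180:380,::-1],alpha=1.8).repeat(3,0).repeat(3,1))"
```

```text
t 14.7 pos [553.26   8.85 176.44] yaw(y axis) 156.6903311594897 z [ 0.  0. -1.] F [-0.82  3.1   8.63] j [ 0.31  0.3  -0.24 -0.   -1.04 -0.72] w 0.05860674316175811
door axes u,n: 201.41194317271055 9.46972310401381 tool-frame F [-2.55  1.95 -8.63]
```

View pics/top_g.png

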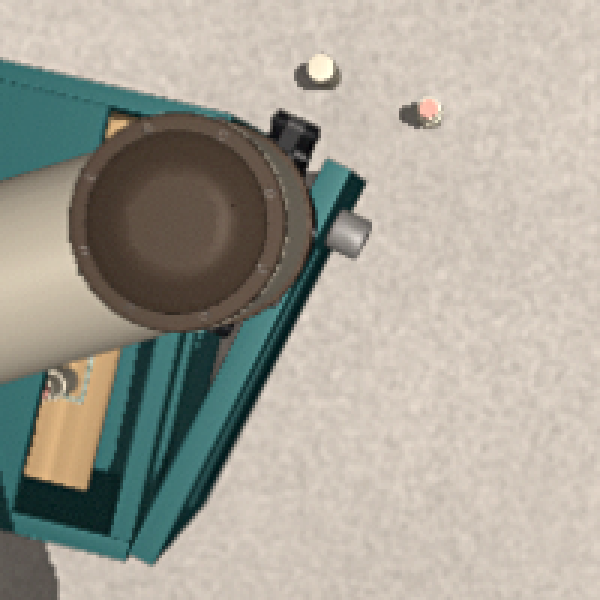

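View pics/side_g.png

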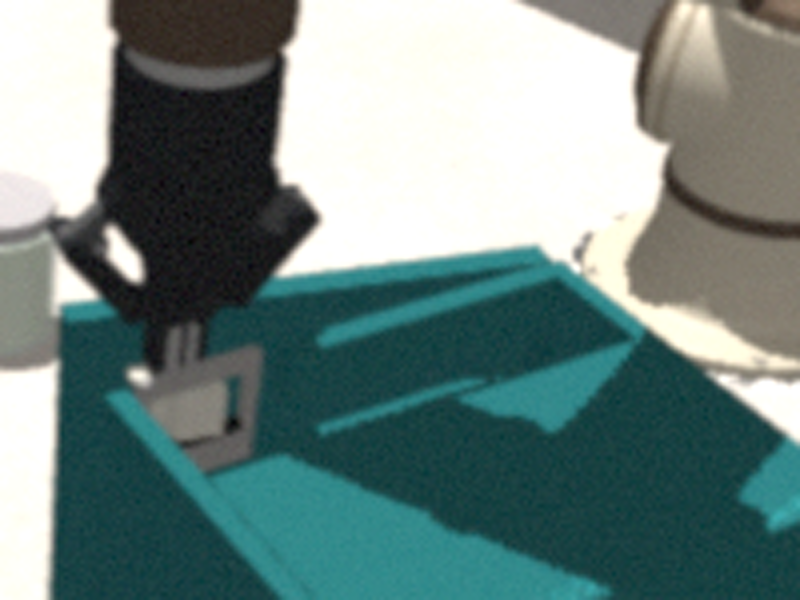

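The friction on the hook is already carrying the door along: the edge moved from (313,152) to (327,160). I'll continue along the arc.

Call:
drive_tool([
  [[0.0021,0,0],0.6],
  [[0.0021,0,0],0.6],
  [[0.0021,0,0],0.6],
  [[0.0021,0,0],0.6],
  [[0.0021,0,0],0.6],
  [[0,0,0],0],
])

```text
clock: 15.55
position: [548.6, -1.6, 175.6]
ee_rot: [-0.528, 0.85, -0.001, 0.001]
contact_force: [1.6, -0.5, 4.7]
gripper_width: -0.2
```

Call:
drive_tool([
  [[0.0021,0,0],0.6],
  [[0.0021,0,0],0.6],
  [[0.0021,0,0],0.6],
  [[0.0021,0,0],0.6],
  [[0.0021,0,0],0.6],
  [[0,0,0],0],
])

```text
clock: 16.3
position: [542.7, -11.3, 175.2]
ee_rot: [-0.505, 0.863, -0.0, -0.0]
contact_force: [2.7, -0.7, 5.2]
gripper_width: -0.2
```

```bash
python3 look.py h; python3 -c "
from h import *
d=arm.get_image('top')
cv2.imwrite('pics/top_h.png',cv2.convertScaleAbs(d['image'][190:390,180:380,::-1],alpha=1.8).repeat(3,0).repeat(3,1))"
```

```text
t 16.3 pos [542.71 -11.28 175.15] yaw(y axis) 150.64409942612355 z [-0. -0. -1.] F [ 2.72 -0.74  5.2 ] j [ 0.28  0.28 -0.26  0.   -1.03 -0.79] w -0.21353176348825484
door axes u,n: 199.69889737406334 -13.190240099876348 tool-frame F [-0.68 -2.74 -5.2 ]
```

View pics/top_h.png

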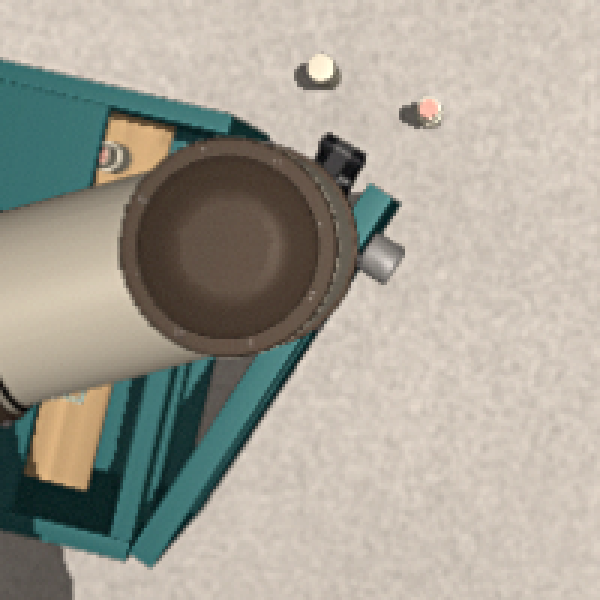

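View pics/side_h.png

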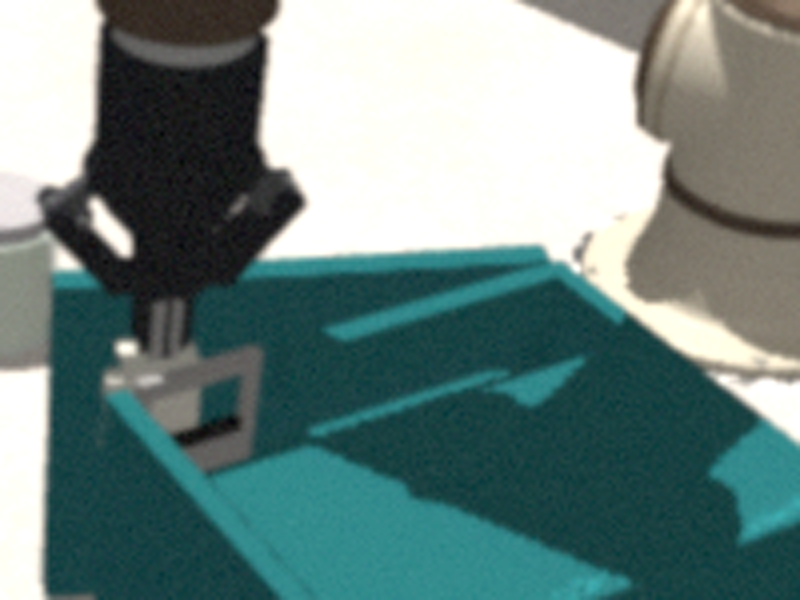

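```bash
cat >> h.py <<'E'
def door(zx,zy,img):
    q=onz(img,(zx/3+180-1/3,zy/3+190-1/3),220)-HI
    a=np.degrees(np.arctan2(q[1],q[0])); print("door len",np.hypot(q[0],q[1]),"dir",a,"angle rad",np.radians(-12-a))
    u=q[:2]/np.hypot(q[0],q[1]);n=np.array([-u[1],u[0]]);s=arm.read_state();p=(np.array(s["position"])-HI)[:2];print("tcp in door axes",p@u,p@n)
E
python3 -c "
from h import *
d=arm.get_image('top'); door(372,184,d)"
```

```text
door len 249.17390387092163 dir -32.08986441547486 angle rad 0.3506342803292823
tcp in door axes 199.34510313087432 17.454083052903286
```

Call:
drive_tool([
  [[0,0,0],2.7],
  [[0.0035,-0.0003,0],1],
  [[0.007,-0.0005,0],2],
  [[0.0105,-0.0006,0],3],
  [[0.0105,-0.0006,0],3],
  [[0.0105,-0.0006,0],3],
  [[0.007,-0.0005,0],2],
  [[0.0035,-0.0003,0],1],
  [[0,0,0],0],
])

```text
clock: 17.58
position: [512.2, -54.3, 174.8]
ee_rot: [-0.366, 0.931, 0.0, -0.001]
contact_force: [-2.8, 1.8, 4.5]
gripper_width: 0.1
```

```bash
python3 look.py i; python3 -c "
from h import *
d=arm.get_image('top')
cv2.imwrite('pics/top_i.png',cv2.convertScaleAbs(d['image'][190:390,180:380,::-1],alpha=1.8).repeat(3,0).repeat(3,1))"
```

```text
t 17.575 pos [512.2  -54.25 174.83] yaw(y axis) 132.94650196905837 z [-0.  0. -1.] F [-2.77  1.8   4.53] j [ 0.21  0.24 -0.32 -0.   -1.01 -1.03] w 0.13792740348993843
door axes u,n: 188.73151925399742 -64.73540362137233 tool-frame F [ 0.81  3.21 -4.53]
```

View pics/top_i.png

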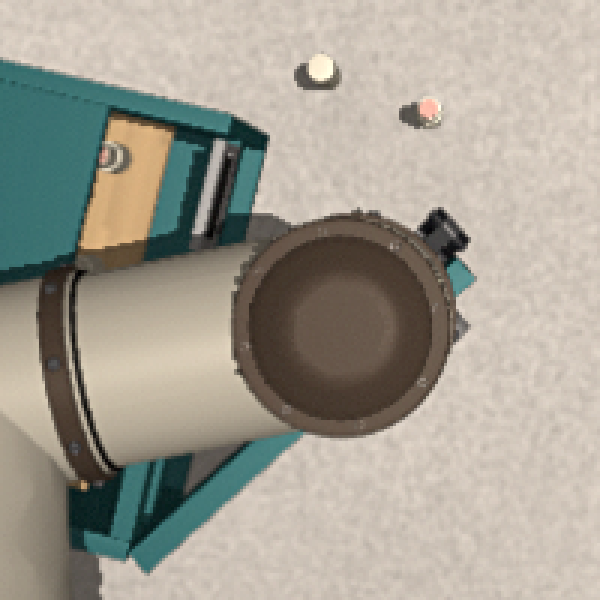

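The keeper at (225,190) is now clear and the door's edge is at (455,262), so the door is following.

```bash
python3 -c "
from h import *
d=arm.get_image('top'); door(453,261,d)"
```

```text
door len 245.26714279961212 dir -46.69687885772393 angle rad 0.6055747762328918
tcp in door axes 199.1316104179206 15.915080225565035
```

Call:
drive_tool([
  [[0.0035,-0.0003,0],1],
  [[0.007,-0.0005,0],2],
  [[0.0105,-0.0006,0],3],
  [[0.0105,-0.0006,0],3],
  [[0.0105,-0.0006,0],3],
  [[0.0105,-0.0006,0],3],
  [[0.0105,-0.0006,0],3],
  [[0.007,-0.0005,0],2],
  [[0.0035,-0.0003,0],1],
  [[0,0,0],0],
])

```text
clock: 18.98
position: [454.7, -98.8, 175.2]
ee_rot: [-0.19, 0.982, -0.0, -0.0]
contact_force: [-1.5, 1.9, 3.6]
gripper_width: -0.0
```

```bash
python3 look.py j; python3 -c "
from h import *
d=arm.get_image('top')
cv2.imwrite('pics/top_j.png',cv2.convertScaleAbs(d['image'][190:390,180:380,::-1],alpha=1.8).repeat(3,0).repeat(3,1))"
```

```text
t 18.975 pos [454.69 -98.76 175.19] yaw(y axis) 111.95697221851273 z [-0. -0. -1.] F [-1.48  1.86  3.58] j [ 0.14  0.15 -0.43  0.   -0.98 -1.32] w -0.0030221199701127043
door axes u,n: 153.57725223364343 -128.39640447184652 tool-frame F [ 0.68  2.28 -3.58]
```

View pics/top_j.png

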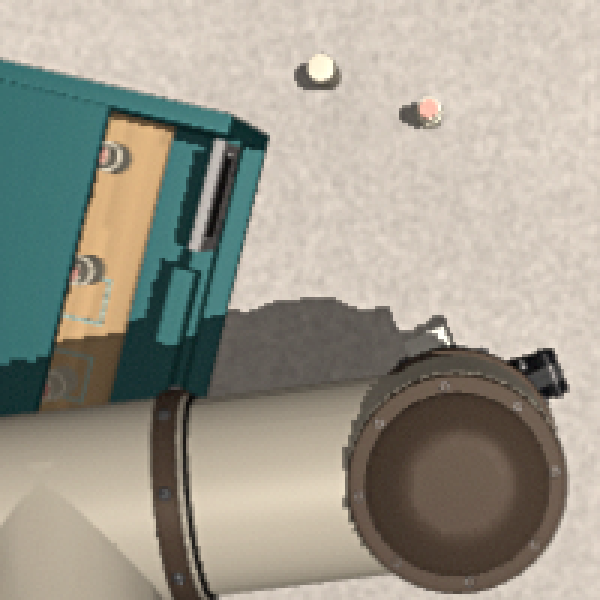

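View pics/side_j.png

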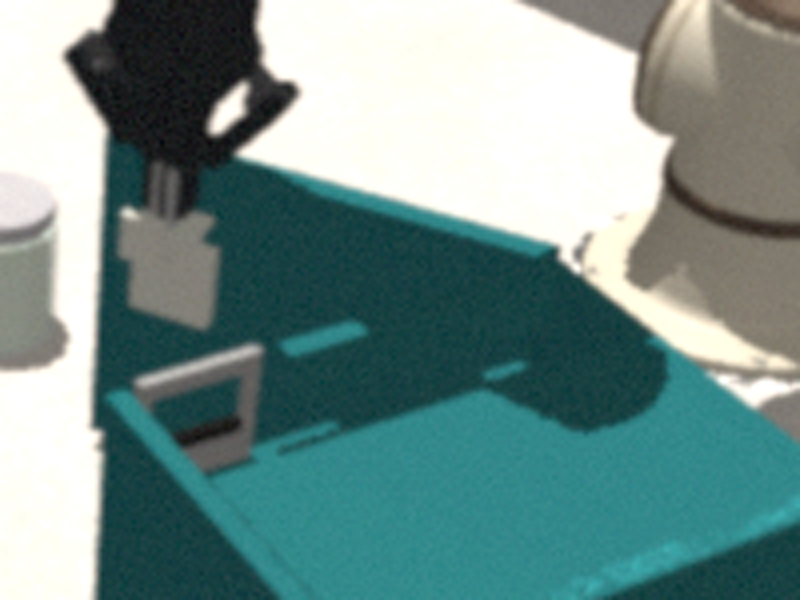

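Call:
drive_tool([
  [[0.0035,-0.0003,0],1],
  [[0.007,-0.0005,0],2],
  [[0.0105,-0.0006,0],3],
  [[0.0105,-0.0006,0],3],
  [[0.0105,-0.0006,0],3],
  [[0.0105,-0.0006,0],3],
  [[0.0105,-0.0006,0],3],
  [[0.0105,-0.0006,0],3],
  [[0.007,-0.0005,0],2],
  [[0.0035,-0.0003,0],1],
  [[0,0,0],0],
  [[0,0,0],0],
])

```text
clock: 20.58
position: [374.1, -120.0, 175.0]
ee_rot: [0.018, 1.0, -0.0, -0.0]
contact_force: [-0.2, 2.5, 4.0]
gripper_width: -0.2
```

```bash
python3 look.py k; python3 -c "
from h import *
d=arm.get_image('side')
cv2.imwrite('pics/side_k2.png',cv2.convertScaleAbs(d['image'][50:300,280:560,::-1],alpha=1.8).repeat(2,0).repeat(2,1))"
```

```text
t 20.575 pos [ 374.11 -119.99  175.02] yaw(y axis) 87.97312601900009 z [-0. -0. -1.] F [-0.18  2.52  4.01] j [ 0.11  0.02 -0.58  0.   -0.97 -1.71] w -0.19941929777261902
door axes u,n: 88.01382272496085 -179.83500414730946 tool-frame F [ 0.27  2.51 -4.01]
```

View pics/side_k2.png

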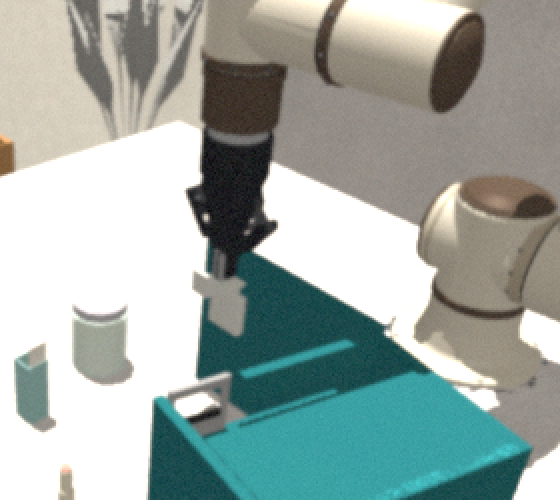

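Call:
drive_tool([
  [[0,0,-0.002],0],
  [[0,0,-0.003],0],
  [[0,0,-0.004],0],
  [[0,0,-0.008],0],
  [[0,0,-0.012],0],
  [[0,0,-0.02],0],
  [[0,0,-0.03],0],
  [[0,0,-0.03],0],
  [[0,0,-0.03],0],
  [[0,0,0],0],
])

```text
clock: 21.92
position: [375.1, -120.2, 316.9]
ee_rot: [0.018, 1.0, -0.0, 0.003]
contact_force: [0.0, -0.6, 0.4]
gripper_width: 0.1
```

```bash
python3 -c "
from h import *
st()
d=arm.get_image('side')
cv2.imwrite('pics/side_l.png',cv2.convertScaleAbs(d['image'][50:300,280:560,::-1],alpha=1.8).repeat(2,0).repeat(2,1))
d=arm.get_image('top')
cv2.imwrite('pics/top_l.png',d['image'][:,:,::-1])"
```

```text
t 21.925 pos [ 375.14 -120.18  316.91] yaw(y axis) 87.96514541983498 z [ 0.01 -0.   -1.  ] F [ 0.04 -0.57  0.42] j [ 0.11 -0.09 -0.32  0.   -1.34 -1.71] w 0.10115292846769272
door axes u,n: 89.03492657113787 -179.6031007960983 tool-frame F [-0.06 -0.57 -0.42]
```

View pics/side_l.png

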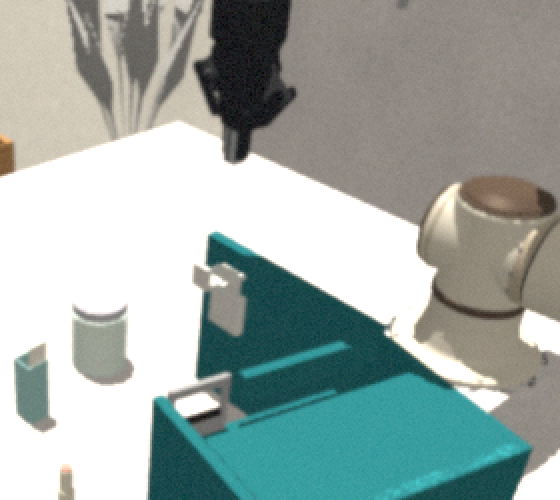

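View pics/top_l.png

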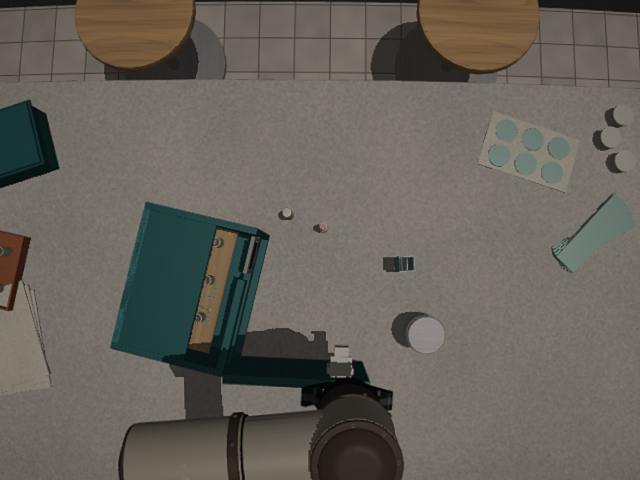

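```bash
python3 -c "
from h import *
S=arm.get_image('side');T=arm.get_image('top')
q=onz(S,(384.5,167.5),220);print('edge',q,np.linalg.norm((q-HI)[:2]),'angle',np.radians(-12)-np.arctan2(*(q-HI)[1::-1]))
st(); arm.job_done()"
```

```text
edge [ 360.56 -161.75  220.  ] 241.7862898197558 angle 1.3780783675335961
t 22.125 pos [ 373.42 -120.    313.32] yaw(y axis) 87.94977179856988 z [-0.  0. -1.] F [-0.25  0.21 -1.3 ] j [ 0.11 -0.09 -0.33 -0.   -1.33 -1.71] w -0.00403087438389358
door axes u,n: 87.3799260834306 -180.1133196137081 tool-frame F [0.25 0.2  1.3 ]
the job is handed in; nothing more can be done
```

The door is open about 1.38 rad (79°) and the job is handed in at about 22 s. No verdict is reported.

**What I did:** I lowered the closed fingers into the gap and pressed the hook until the force rose steeply at the bottom of the slot. The hook was then about 7 mm down, and the highest force I read was about 10 N. I eased off a little and drew the door out past the keeper with the hook held down. I swung the door along its arc, then lifted straight up to release the hook.

**Last checks:**
- **Door:** the 1.38 rad comes from the door's free corner in the side view. It may be slightly off, because the door length from that point measured 242 mm instead of 250 mm.
- **Hook:** in the last pictures it looks sprung back up. I judged this by eye and did not measure it.
- **Tubes, carton and jar:** they appear at the same pixel positions as at the start.
- **Gripper:** it is well above everything. Contact force was within noise, mostly under 1 N with a last vertical reading of 1.3 N.

**What disagreed:** the fingertips stood about 12 mm behind the TCP, not 25 mm ahead of it as stated. The camera and the touch height agreed on this, so I went by touch.

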